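Slide the pepper mill home into the spice rack

ROBOT

A 6-joint arm with a two-finger parallel gripper is mounted at the origin on the work surface. World frame = base frame: x ahead of the robot, y to its left, z up, the work surface at z = 0. Lengths are in m, angles in degrees, forces in N, time in s.
With the tool pointing down it reaches from about 0.325 to 0.85 m from the base axis. Payload 15.5 kg.
Tool frame: the origin (TCP) lies midway between the tips of the shut fingers; the grasp point (between the pads) lies 19 mm behind it; y points along the fingers, x is the direction in which the jaws open and shut, and the axes are right-handed (so a half turn about y gives the same grasp; the last joint's range is limited). The gripper opens to 91 mm and grips with 3 to 60 N. Pads are 32 mm wide; open, the fingers measure 118 mm over their backs; the gripper's body (76 mm by 178 mm) begins 60 mm behind the grasp point.
Start: joints at [-72.565, 28.281, 77.091, -0, 74.628, -5.472], TCP at [0.243, -0.576, 0.214] pointing down, gripper open.
Joint ranges: [-166.48, 166.48], [-47.26, 123.95], [12.59, 153.08], [-70.14, 250.14], [6.76, 159.57], [-176.63, 176.63]. Speed limits (degrees/s): [108.29, 108.29, 147.25, 172.46, 172.46, 172.46].

INTERFACE

Orientations are given as a 3x3 rotation matrix whose columns are the frame's x, y, z axes.
In Python, from bench import ctrl gives the robot as it stands. The module is installed in compiled form; this text tells all that it offers. Calls block until the motion is done:
- ctrl.goto(position, orientation): joint-space move of the TCP to a pose.
- ctrl.move_l(position, vel=0.15, ori=None, contact_N=None): straight line of the TCP; ori=None keeps the orientation; vel is the mean speed in m/s. With contact_N (N) it stops when the force on the tool has changed by that much, and returns True; else False.
- ctrl.movej(angles): joint-space move.
- ctrl.command_gripper(opening): opening from 0.0 (shut) to 1.0 (fully open); the grip force is fixed at half the most; returns when the fingers have stopped.
- ctrl.sleep(seconds).
- ctrl.ik(position, orientation): joint angles nearest the present ones, or None.
- ctrl.read_camera(name): name is "scene" or "top" or "wrist"; returns the picture (384x512x3 uint8, blue, green, red); there is no depth.
- ctrl.camera_params(name): a dict with "fx", "fy", "cx", "cy" (pixels), "pose" (4x4, takes a point from camera to world coordinates); the wrist camera has in their place "T_tool_cam" (4x4, takes a point from camera to tool coordinates, whose origin is the TCP and whose axes are the tool frame's). Camera axes: x right, y up, looking along -z (the intrinsics and any distortion apply to the point x, -y, -z); pixel columns grow to the right and rows downward; lengths in m; the calibration is good to about 2 mm. A picture is of the moment at which its call begins: read the wrist's pose just before it. camera_params takes no time and is no camera call.
A pose or a line that the arm cannot do raises ctrl.MotionError and nothing moves.
- ctrl.sign_off(): hands the job in, once; it reports no verdict.
Readings, each from a call of its own:
- ctrl.current_t(): time.
- ctrl.current_q(): joint angles.
- ctrl.current_dq(): joint speeds.
- ctrl.current_effort(): joint torques, N m.
- ctrl.current_tool_pos(): TCP position.
- ctrl.current_eef_rot(): TCP orientation.
- ctrl.current_contact_force(): force on the tool from outside, world axes, zero at the start.
- ctrl.current_wrist_torque(): the same for the moment, N m.
- ctrl.current_grip_width(): opening from 0.0 (shut) to 1.0 (fully open).
Only numpy, scipy, OpenCV 4.12 (cv2) and the standard library are available. Lean on these libraries where they do the work, as an engineer would, in place of code of your own. Each camera call takes 0.05 s, during which the arm holds its last target. There are 200 camera calls.

TASK

Put the tall wooden pepper mill away in its open stall at the end of the wooden spice rack, next to the jars: slide it over the table with your fingertips, pushing gently on its foot only, until it stands upright right up against the rack's back board. It must never rock, tip or leave the table, and its narrow shaft and head must not be touched. Leave the mugs, sugar bowl, teaspoon, salt shaker, vinegar bottle and jars as they stand.

Things in the scene. Friction and masses are not known exactly. Their poses are not given: they have to be found in the camera images.
- mill: Pepper mill of dark turned wood, 230 mm tall, about 0.35 kg, standing loose on the table. Origin: centre of its underside, z up along the mill. Its foot is a plain round drum 56 mm in diameter from the table up to 34 mm, drawing in to 48 mm diameter at 42 mm height; this is the only part to push. Wood on melamine, friction about 0.5 to 0.7: pushed higher than about 40 mm it may tip.
- mill_shaft: The mill's shaft, from 42 mm above the table upward, with the round turning head and steel nut on top of it: 44 mm diameter at 42 mm height, 32 mm at the waist (85 mm), 43 mm at 145 mm, head 47 mm at 185 mm, top at 230 mm. Not to be touched. Its frame is the mill's frame (same origin on the underside).
- rack: Low pine spice rack, fixed to the table. Origin: the point on the table where the mill's centre stands when home in the stall. x points from the rack's open front to its back board, y to the left for someone facing the front, z up. The back board's face is at x = +28 mm; it is 100 mm high. The stall is the rack's left end, the jar slots its right.
- stall_mouth (a point): Middle of the stall's open mouth, on the table, 18 mm in front of the rack's origin (x = -18 mm); its axes are the rack's. The stall has no floor (bare table) and is 80 mm wide, y from -40 to +40 mm, between two upright cheek boards 12 mm thick and 80 mm high that run from here back to the back board; front and top are open.
- jar_slots (a point): Middle of the front rail of the three jar slots, on the table, at x = -28, y = -130 mm from the rack's origin; its axes are the rack's. The slots reach 78 mm to the left (up to the stall's right cheek) and 90 mm to the right of here; their front rail is 38 mm high, their right end board 80 mm.
- jar1: Empty glass jar with a steel lid, 43 mm diameter, 96 mm tall, in the rack's slot nearest to the stall. Origin: centre of its underside.
- jar2: The same jar in the middle slot.
- jar3: The same jar in the slot farthest from the stall.
- salt: Glass salt shaker with a steel cap, 44 mm diameter, 72 mm tall, near the stall's left side. Origin: centre of its underside.
- teaspoon: Stainless teaspoon, 138 mm long, lying on the table before the jar slots. Origin: middle of its length on the table; x along the spoon to its bowl; at most 10 mm high.
- mug1: White enamel mug with a dark rim, 82 mm diameter, 80 mm tall, handle 31 mm out at its +y side. Origin: centre of its underside.
- mug2: A second mug, the same, out on the right of the table.
- sugar_bowl: Red plastic sugar bowl, 102 mm diameter, 103 mm tall with its hinged lid shut. Origin: centre of its underside.
- vinegar: Tall bottle of brown glass with a white cap and a blank label, 62 mm diameter, 238 mm tall; it stays where it is. Origin: centre of its underside.
Things that resemble listed ones, but are neither listed nor needed, are in the scene too. Leave any blue or pink look-alike of the mill alone.

How it is judged:
By the outcome, as a careful person would: the job done as asked, in the order asked, and still so for the second after the job is handed in, with the robot touching nothing.
It also fails if it takes over 56 s, if anything falls off the work surface, if the arm or the gripper's body presses on something with over 40 N, if the wrist force passes 120 N, or if a joint passes its speed limit or range.

## Working session

There is one attempt and no reset: what is moved stays moved. The work goes in short steps, each a Python script; the robot and the scene stay as the last script left them, time stands still between calls to the robot, and variables do not carry over. Pictures are saved under pics/ and viewed, about 8 in all and at most 12, crops included, and the job is handed in when it is done.

```bash
mkdir -p pics; python3 - <<'E'
from bench import ctrl
import cv2,numpy as np
np.set_printoptions(precision=4,suppress=True)
for n in("scene","top","wrist"):
    cv2.imwrite(f"pics/{n}0.png",ctrl.read_camera(n)); print(n,ctrl.camera_params(n))
print(ctrl.current_t(),ctrl.current_tool_pos(),ctrl.current_eef_rot())
E
```

```text
scene {'fx': 436.881486327478, 'fy': 436.881486327478, 'cx': 247.66465501112893, 'cy': 190.9985108935566, 'pose': array([[-0.5762, -0.5108,  0.6381,  1.3675],
       [ 0.8173, -0.3525,  0.4558,  0.5166],
       [-0.0079,  0.7841,  0.6206,  0.8225],
       [ 0.    ,  0.    ,  0.    ,  1.    ]])}
top {'fx': 384.219789596804, 'fy': 384.219789596804, 'cx': 254.05545905307503, 'cy': 196.45600903534293, 'pose': array([[-0.0066,  0.9936, -0.1126,  0.4906],
       [-0.9998, -0.0047,  0.0173, -0.0543],
       [ 0.0166,  0.1127,  0.9935,  0.9477],
       [ 0.    ,  0.    ,  0.    ,  1.    ]])}
wrist {'fx': 285.7726446807871, 'fy': 285.7726446807871, 'cx': 255.89604214894487, 'cy': 188.069311642297, 'T_tool_cam': array([[ 1.    , -0.0011,  0.0011,  0.0005],
       [ 0.0013,  0.2806, -0.9598, -0.1702],
       [ 0.0007,  0.9598,  0.2806,  0.0803],
       [ 0.    ,  0.    ,  0.    ,  1.    ]])}
0.15 [ 0.2432 -0.5755  0.2135] [[ 0.3892 -0.0003  0.9211]
 [-0.9211  0.0009  0.3892]
 [-0.0009 -1.      0.0001]]
```

View pics/scene0.png

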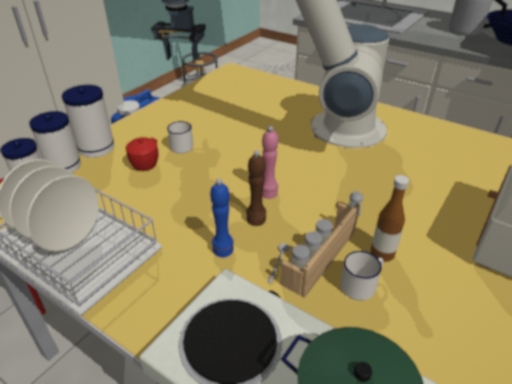

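View pics/top0.png

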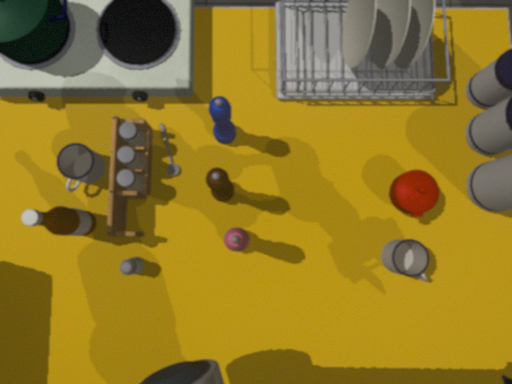

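The scene view (image 1) shows three mills: blue (221,220), dark brown (257,188) and pink (269,160). The brown one fits "dark turned wood", and the other two are the look-alikes. In the top view it is at (220,185). The rack runs from (130,120) to (125,235), with the open stall at its lower end and the back board on the left. I'll enlarge both views to confirm.

```bash
python3 - <<'E'
import cv2,numpy as np
t=cv2.imread("pics/top0.png")[100:280,50:290]; s=cv2.imread("pics/scene0.png")[120:300,200:420]
cv2.imwrite("pics/topc.png",cv2.resize(t,None,fx=3.3,fy=3.3,interpolation=cv2.INTER_CUBIC))
cv2.imwrite("pics/scenec.png",cv2.resize(s,None,fx=3.3,fy=3.3,interpolation=cv2.INTER_CUBIC))
E
```

```text
(no output)
```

View pics/topc.png

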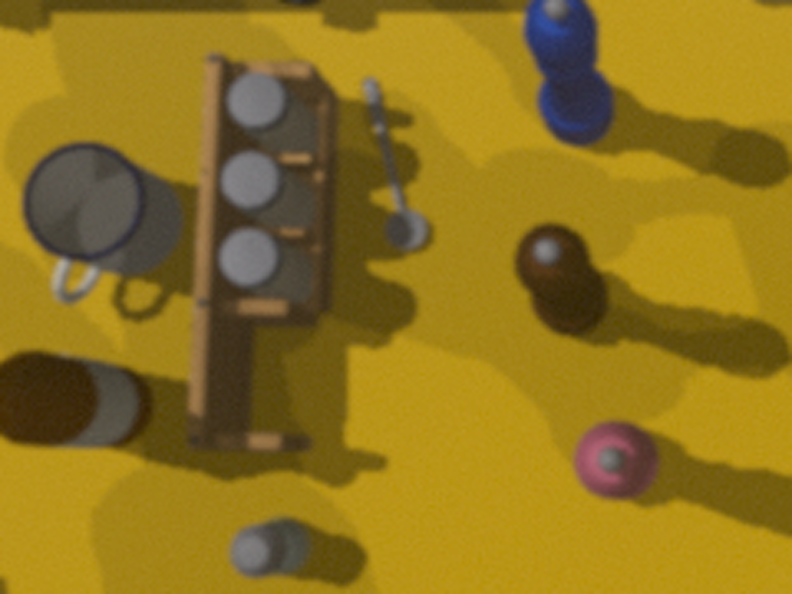

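View pics/scenec.png

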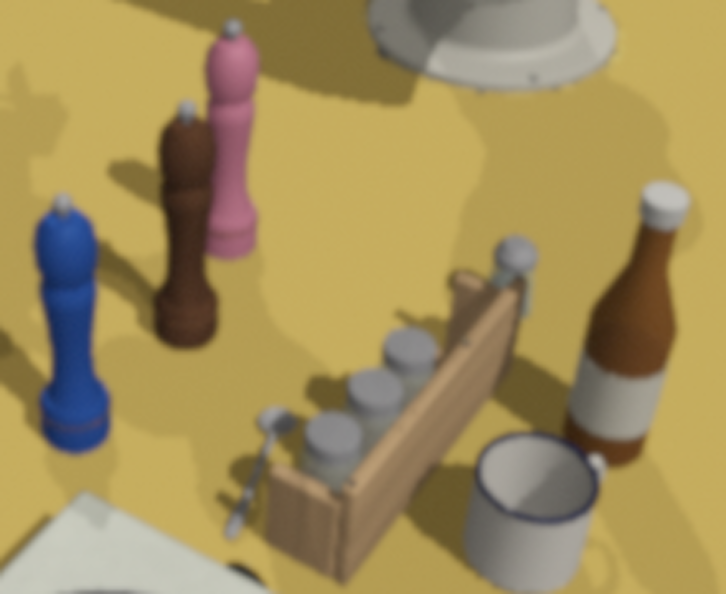

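The crops confirm it. The brown mill's foot disc in the top crop is centred at about (569,297), with the blue mill above and the pink one below. Stall: right cheek top at crop (262,307), left cheek top at (262,440), back board top edge from (222,60) to (203,420). Next I'll turn these pixels into positions.

```bash
cat > h.py <<'E'
from bench import ctrl
import cv2,numpy as np
np.set_printoptions(precision=4,suppress=True)
def ray(n,u,v,P=None):
    c=ctrl.camera_params(n); P=c["pose"] if P is None else P
    d=P[:3,:3]@np.array([(u-c["cx"])/c["fx"],-(v-c["cy"])/c["fy"],-1]); return P[:3,3],d
def hit(n,u,v,z,P=None):
    o,d=ray(n,u,v,P); return o+d*(z-o[2])/d[2]
E
python3 - <<'E'
from h import *
T=lambda u,v,z:hit("top",50+u/3.3,100+v/3.3,z)
S=lambda u,v,z:hit("scene",200+u/3.3,120+v/3.3,z)
for k,u,v,z in [("mill foot",569,297,.034),("mill nut",546,250,.23),("pink nut",610,460,.23),("pink R edge",658,460,.02),("blue foot",577,105,.034),("board top far",222,60,.1),("board top near",203,420,.1),
 ("jar1",248,257,.096),("jar2",250,181,.096),("jar3",256,100,.096),("Lcheek inner",262,433,.08),("Lcheek outer",262,448,.08),("Rcheek far",262,299,.08),("Rcheek in",262,314,.08),("Lcheek frontend",283,441,.08),("Rcheek front",288,307,.08),("salt cap",252,552,.072),("spoon bowl",410,231,.005),("vinegar foot",135,400,.02)]:
    print("T",k,T(u,v,z))
for k,u,v,z in [("mill foot mid",185.5,325,.017),("mill nut",186,108,.23),("pink foot",232,237,.017),("pink nut",233,27,.23),("blue foot",75,428,.017),("jar1",409,351,.096),("jar2",375,391,.096),("jar3",332,437,.096),("salt cap",515,252,.072),("spoon bowl",275,420,.005)]:
    print("S",k,S(u,v,z))
E
```

```text
T mill foot [0.6101 0.0055 0.034 ]
T mill nut [0.6117 0.0059 0.23  ]
T pink nut [ 0.492  -0.0306  0.23  ]
T pink R edge [ 0.4922 -0.0585  0.02  ]
T blue foot [ 0.7531 -0.      0.034 ]
T board top far [0.7662 0.2389 0.1   ]
T board top near [0.5204 0.2433 0.1   ]
T jar1 [0.6302 0.2183 0.096 ]
T jar2 [0.6826 0.2186 0.096 ]
T jar3 [0.7392 0.2162 0.096 ]
T Lcheek inner [0.512  0.2102 0.08  ]
T Lcheek outer [0.5019 0.2099 0.08  ]
T Rcheek far [0.6037 0.2129 0.08  ]
T Rcheek in [0.5933 0.2126 0.08  ]
T Lcheek frontend [0.5065 0.1959 0.08  ]
T Rcheek front [0.598 0.195 0.08 ]
T salt cap [0.432 0.217 0.072]
T spoon bowl [0.6645 0.1269 0.005 ]
T vinegar foot [0.5379 0.3209 0.02  ]
S mill foot mid [0.6256 0.0146 0.017 ]
S mill nut [0.6224 0.0117 0.23  ]
S pink foot [ 0.5044 -0.0176  0.017 ]
S pink nut [ 0.5028 -0.0238  0.23  ]
S blue foot [0.7718 0.0113 0.017 ]
S jar1 [0.6284 0.215  0.096 ]
S jar2 [0.6795 0.2144 0.096 ]
S jar3 [0.736  0.2116 0.096 ]
S salt cap [0.4477 0.2214 0.072 ]
S spoon bowl [0.6665 0.1276 0.005 ]
```

```bash
cat >> h.py <<'E'
def R(yaw,th):
    a,t=np.radians([yaw,th]); f=np.array([-np.sin(a),np.cos(a),0]); u=np.array([0,0,1.])
    y=f*np.sin(t)-u*np.cos(t); z=f*np.cos(t)+u*np.sin(t)   # tool +z forward/up
    return np.c_[np.cross(y,z),y,z],f
E
python3 - <<'E'
from h import *
from scipy.spatial.transform import Rotation as Ro
def axes(p,r):
    q0=ctrl.ik(p,r)
    if q0 is None: return None
    A=[]; e=2e-3
    for i in range(6):
        d=np.zeros(3);d[i%3]=e
        q=ctrl.ik(p+d,r) if i<3 else ctrl.ik(p,Ro.from_rotvec(d).as_matrix()@r)
        q2=ctrl.ik(p-d,r) if i<3 else ctrl.ik(p,Ro.from_rotvec(-d).as_matrix()@r)
        if q is None or q2 is None: return q0,None
        A.append(np.radians(np.array(q)-q2)/(2*e))
    J=np.linalg.inv(np.array(A).T); return np.array(q0),[(J[3:,i],p+np.cross(J[3:,i],J[:3,i])) for i in range(6)]
def near(a,b):  # point on axis a nearest axis b
    (w,p),(v,s)=a,b; M=np.c_[w,-v]; k=np.linalg.lstsq(M,s-p,rcond=None)[0]; return p+w*k[0]
m=np.array([.611,.006,0]);h=np.array([.5525,.2145,0])
for th in(25,32,40):
  for flip in (1,-1):
   for nm,c,yaw in(("start",m,16),("end",h,0),("end",h,16),("end",h,-15)):
    r,f=R(yaw,th); r=r@np.diag([flip,1,1*flip]) 
    p=c-f*(.0214+.016*np.cos(np.radians(th)))+[0,0,.016*np.sin(np.radians(th))+.004]
    o=axes(p,r)
    if o is None or o[1] is None: print(th,flip,nm,yaw,o); continue
    q,X=o
    print(th,flip,nm,yaw,q.round(0),"w5",near(X[4],X[5]),"w4",near(X[3],X[4]),"elb",X[2][1],X[2][0])
E
```

```text
25 1 start 16 [-20.  48.  79.  22.  70. -46.] w5 [ 0.662  -0.1718  0.3304] w4 [ 0.662  -0.1718  0.3304] elb [0.4791 0.0218 0.6551] [0.3346 0.9424 0.    ]
25 1 end 0 [ -3.  42.  99.  35.  47. -29.] w5 [0.5525 0.0296 0.3304] w4 [0.5525 0.0296 0.3304] elb [0.4078 0.1865 0.7022] [ 0.0545  0.9985 -0.    ]
25 1 end 16 [ -2.  44.  91.  29.  57. -37.] w5 [0.6035 0.0367 0.3304] w4 [0.6035 0.0367 0.3304] elb [0.4217 0.1853 0.6861] [ 0.038   0.9993 -0.    ]
25 1 end -15 [ -3.  40. 106.  43.  37. -24.] w5 [0.5046 0.0359 0.3304] w4 [0.5046 0.0359 0.3304] elb [0.3922 0.1869 0.7143] [ 0.0471  0.9989 -0.    ]
25 -1 start 16 [-20.  48.  79.  22.  70. 134.] w5 [ 0.662  -0.1718  0.3304] w4 [ 0.662  -0.1718  0.3304] elb [0.4791 0.0218 0.6551] [0.3346 0.9424 0.    ]
25 -1 end 0 [ -3.  42.  99.  35.  47. 151.] w5 [0.5525 0.0296 0.3304] w4 [0.5525 0.0296 0.3304] elb [0.4078 0.1865 0.7022] [ 0.0545  0.9985 -0.    ]
25 -1 end 16 [ -2.  44.  91.  29.  57. 143.] w5 [0.6035 0.0367 0.3304] w4 [0.6035 0.0367 0.3304] elb [0.4217 0.1853 0.6861] [ 0.038   0.9993 -0.    ]
25 -1 end -15 [ -3.  40. 106.  43.  37. 156.]
[... 1835 characters left out ...]
0.2844] w4 [ 0.4851 -0.037   0.2844] elb [0.4674 0.1974 0.6814] [0.1976 0.9803 0.    ]
40 -1 start 16 [-24.  54.  72.  30.  83. 128.] w5 [ 0.6828 -0.2443  0.2844] w4 [ 0.6828 -0.2443  0.2844] elb [0.5357 0.012  0.6072] [0.4131 0.9107 0.    ]
40 -1 end 0 [-11.  46.  99.  50.  56. 132.] w5 [ 0.5525 -0.0458  0.2844] w4 [ 0.5525 -0.0458  0.2844] elb [0.4776 0.1953 0.6684] [0.1893 0.9819 0.    ]
40 -1 end 16 [ -9.  49.  89.  39.  67. 132.] w5 [ 0.6243 -0.0358  0.2844] w4 [ 0.6243 -0.0358  0.2844] elb [0.4857 0.1939 0.6479] [0.1521 0.9884 0.    ]
40 -1 end -15 [-11.  45. 109.  65.  45. 128.] w5 [ 0.4851 -0.037   0.2844] w4 [ 0.4851 -0.037   0.2844] elb [0.4674 0.1974 0.6814] [0.1976 0.9803 0.    ]
```

```bash
cat >> h.py <<'E'
TH=32; F=np.diag([-1,1,-1.])
def pose(c,yaw,back=0,z=.0135,g=.025):
    r,f=R(yaw,TH); d=np.sqrt(.028**2-(g/2)**2)+.016*np.cos(np.radians(TH))
    p=np.r_[c,0]-f*(d+back); p[2]=z; return p,r@F
MILL=np.array([.611,.006]); HOME=np.array([.5525,.2145]); RX=np.array([.018,1.])
E
python3 - <<'E'
from h import *
ctrl.command_gripper(.275)
p=np.array(ctrl.current_tool_pos()); ctrl.move_l(p+[0,0,.12],vel=.2)
a,r=pose(MILL,16,.035,.34); ctrl.goto(a,r)
a,r=pose(MILL,16,.035,.06); ctrl.move_l(a,vel=.12)
a,r=pose(MILL,16,.035); print(ctrl.move_l(a,vel=.04,contact_N=5))
print(ctrl.current_t(),ctrl.current_tool_pos(),a,ctrl.current_grip_width(),ctrl.current_contact_force())
s=ctrl.read_camera("scene")[110:290,150:370];t=ctrl.read_camera("top")[100:280,50:290]
w=ctrl.read_camera("wrist"); cv2.imwrite("pics/w1.png",w)
im=np.hstack([cv2.resize(x,(400,300),interpolation=cv2.INTER_CUBIC) for x in(s,w)])
cv2.imwrite("pics/a1.png",im); cv2.imwrite("pics/t1.png",cv2.resize(t,None,fx=3.3,fy=3.3))
E
```

```text
False
8.1083 [ 0.6314 -0.0648  0.0137] [ 0.6313 -0.0648  0.0135] 0.2701796872507176 [-0.374   0.6934 -0.5581]
```

View pics/a1.png

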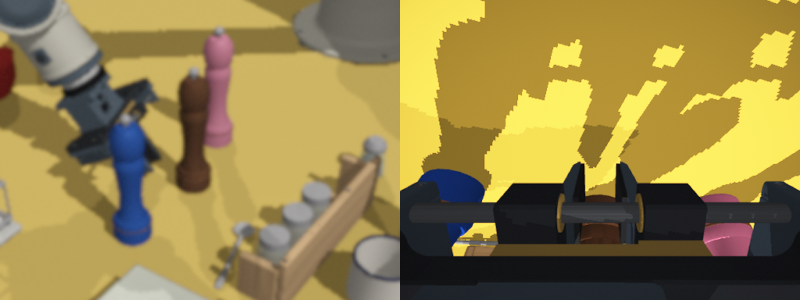

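The left panel shows the gripper standing behind the brown mill, clear of blue and pink. In the wrist view (right panel) the brown foot is centred between the two fingertips at about column 600. Next I creep forward to touch it, then push the first short stretch and check.

```bash
python3 - <<'E'
from h import *
a,r=pose(MILL,16,-.012); p0=np.array(ctrl.current_tool_pos())
print(ctrl.move_l(a,vel=.03,contact_N=1.5)); p=np.array(ctrl.current_tool_pos())
b,_=pose(MILL,16); _,f=R(16,TH); print("past nominal contact",(p-b)@f, ctrl.current_contact_force())
f0=np.array(ctrl.current_contact_force())
# short push 15 mm along the path
q=p+.015*f; q[2]=.0135; print(ctrl.move_l(q,vel=.03,contact_N=8)); print(ctrl.current_tool_pos(),ctrl.current_contact_force(),ctrl.current_t())
s=ctrl.read_camera("scene")[110:290,150:370];t=ctrl.read_camera("top")[120:270,90:290]
im=np.hstack([cv2.resize(x,(400,300),interpolation=cv2.INTER_CUBIC) for x in(s,t)])
cv2.imwrite("pics/a2.png",im)
E
```

```text
True
past nominal contact 0.0006159182944353529 [ 1.1756 -0.0821  0.9482]
False
[ 0.6171 -0.0159  0.0135] [ 0.2268  0.263  -0.0869] 10.0167
```

View pics/a2.png

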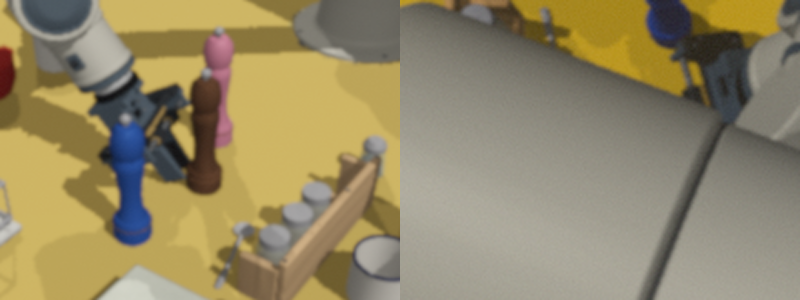

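The mill made contact 0.6 mm past the predicted point, slid along and still stands upright at left-panel (205,180). The top view is blocked by the arm. I'll push on to a point just before the stall mouth.

```bash
python3 - <<'E'
from h import *
_,f=R(16,TH); c0=MILL+.0156*f[:2]; pre=HOME-.065*RX
for k in(.25,.5,.75,1):
    a,r=pose(c0+(pre-c0)*k,16-6*k); print(ctrl.move_l(a,vel=.05,ori=r,contact_N=9),ctrl.current_contact_force())
print(ctrl.current_tool_pos(),a,ctrl.current_t())
s=ctrl.read_camera("scene")[110:290,150:370];t=ctrl.read_camera("wrist");cv2.imwrite("pics/s3.png",ctrl.read_camera("scene"))
im=np.hstack([cv2.resize(x,(400,300),interpolation=cv2.INTER_CUBIC) for x in(s,t)])
cv2.imwrite("pics/a3.png",im)
E
```

```text
False [-0.2012 -0.0336  0.0205]
False [ 0.5302 -0.2402 -0.4013]
False [ 1.2877 -0.7952 -0.1348]
False [1.2412 0.0547 0.076 ]
[0.558  0.1115 0.0135] [0.558  0.1115 0.0135] 13.525
```

View pics/a3.png

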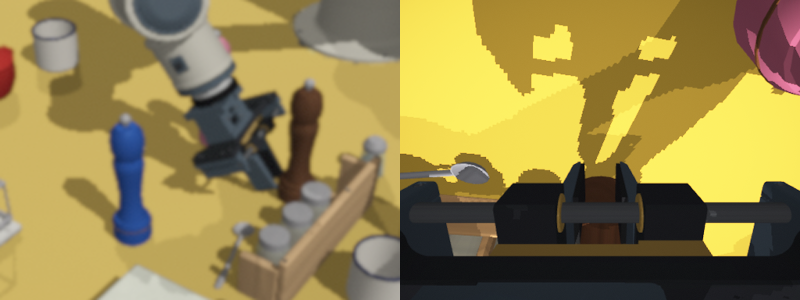

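The mill is upright between the fingertips and short of the mouth. The spoon and the pink mill are clear. I'll check the nut position numerically, then push into the stall, stopping on the board's resistance.

```bash
python3 - <<'E'
from h import *
n=hit("scene",150+309*.55,110+84*.6,.23)-[.0107,.0058,0]; e=n[:2]-(HOME-.065*RX); print("nut",n,e)
assert abs(e).max()<.008
a,r=pose(HOME-.025*RX,10); print(ctrl.move_l(a,vel=.04,contact_N=6),ctrl.current_contact_force())
a,r=pose(HOME+.008*RX,10); print(ctrl.move_l(a,vel=.02,contact_N=6))
b,_=pose(HOME,10); p=np.array(ctrl.current_tool_pos()); print("rel home",p-b,ctrl.current_contact_force(),ctrl.current_t())
s=ctrl.read_camera("scene")[130:300,230:410]; cv2.imwrite("pics/a4.png",cv2.resize(s,(720,600),interpolation=cv2.INTER_CUBIC))
E
```

```text
nut [0.553 0.15  0.23 ] [0.0017 0.0005]
False [-0.115  -0.5442  0.2809]
True
rel home [ 0.0001  0.0003 -0.0003] [ 0.1823 -6.286   3.0297] 16.0
```

View pics/a4.png

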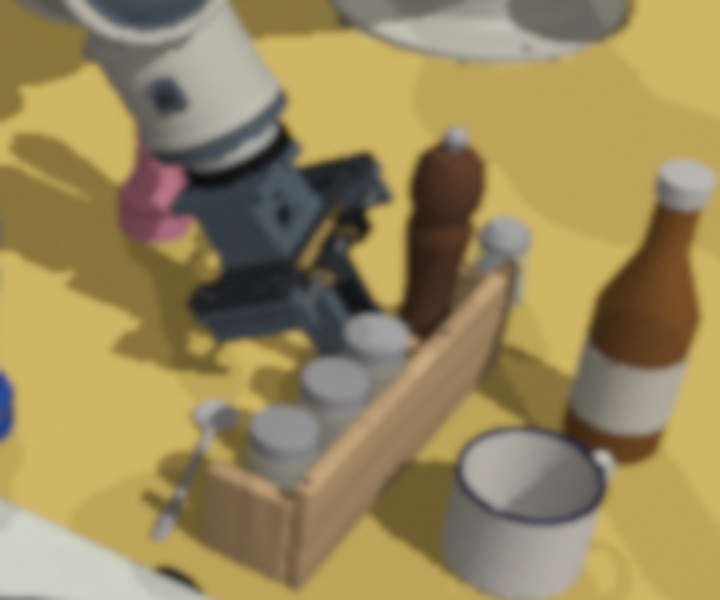

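It stopped within 0.3 mm of the predicted home with 6.3 N of board resistance, and the mill is upright in the stall. Now I back off, raise the arm, and check from above.

```bash
python3 - <<'E'
from h import *
for b,z,v in((.01,.0135,.02),(.07,.0135,.08),(.07,.34,.2)):
    a,r=pose(HOME,10,b,z); ctrl.move_l(a,vel=v)
q0=ctrl.ik(np.array([.243,-.576,.334]),ctrl.current_eef_rot()); print(q0)
ctrl.movej([-72.565,24,70,0,86,-5.472]); print(ctrl.current_tool_pos(),ctrl.current_t())
S=ctrl.read_camera("scene");T=ctrl.read_camera("top")
cv2.imwrite("pics/s5.png",S);cv2.imwrite("pics/t5.png",T)
im=np.hstack([cv2.resize(x,(400,300),interpolation=cv2.INTER_CUBIC) for x in(S[130:280,220:420],T[120:270,50:250])])
cv2.imwrite("pics/a5.png",im)
for n,b in(("scene",S),("top",T)):
    d=cv2.absdiff(cv2.imread(f"pics/{n}0.png"),b).max(2); d[d<40]=0
    k,_,st,c=cv2.connectedComponentsWithStats((cv2.medianBlur(d,3)>0).astype(np.uint8))
    print(n,[s.tolist() for s in st[1:] if s[4]>25])
E
```

```text
[-74.2621  43.1964  38.1298   3.8602 130.4828  97.4353]
[ 0.2425 -0.5715  0.3047] 22.0333
scene [[148, 0, 16, 12, 114], [186, 0, 19, 15, 159], [296, 0, 13, 21, 127], [341, 6, 8, 13, 71], [187, 12, 19, 49, 424], [177, 14, 5, 18, 62], [152, 22, 20, 38, 388], [346, 22, 10, 21, 88], [350, 52, 10, 10, 53], [194, 72, 18, 21, 124], [119, 107, 14, 6, 54], [114, 114, 7, 6, 31], [228, 151, 38, 75, 1362], [330, 167, 22, 58, 809], [288, 205, 29, 23, 304]]
top [[206, 167, 85, 48, 1675], [98, 198, 16, 24, 272], [127, 204, 22, 22, 403], [155, 212, 50, 28, 791], [359, 367, 139, 8, 572], [502, 376, 10, 8, 57]]
```

View pics/a5.png

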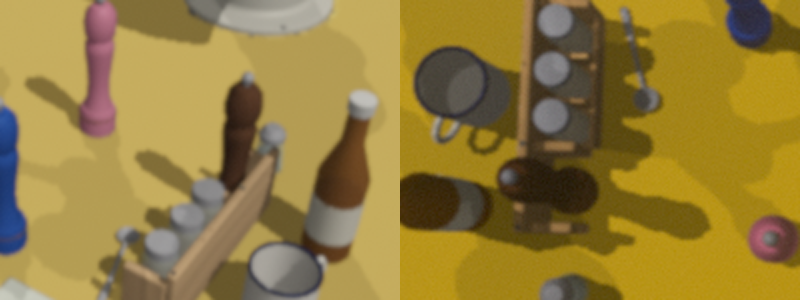

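```bash
python3 - <<'E'
from h import *
print("foot",hit("top",50+175/2,120+190/2,.034),"nut top",hit("top",50+109/2,120+178/2,.23),"nut scene",hit("scene",220+249/2,130+79/2,.23)-[.0107,.0058,0],"home",HOME)
T=cv2.imread("pics/t5.png")[190:240,90:165]; cv2.imwrite("pics/c5.png",cv2.resize(T,(780,520),interpolation=cv2.INTER_CUBIC))
E
```

```text
foot [0.5513 0.2063 0.034 ] nut top [0.5498 0.2118 0.23  ] nut scene [0.554  0.2144 0.23  ] home [0.5525 0.2145]
```

View pics/c5.png

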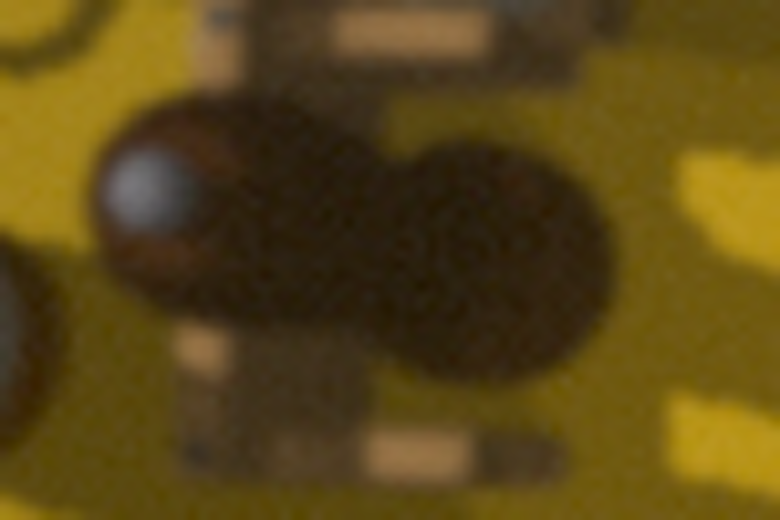

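The foot's right edge at table level (about px 148.8) puts its centre at y ≈ 0.214. That agrees with the nut in the scene view (0.554, 0.214), home (0.5525, 0.2145) and the point where the push stopped. The only changes in the images are the mill, its shadow and the arm. Handing in.

```bash
python3 - <<'E'
from h import *
c=hit("top",148.8,215.1,0);print("edge z0",c,"-> centre y",c[1]+.028,ctrl.current_t()); ctrl.sign_off()
E
```

```text
edge z0 [0.5532 0.1883 0.    ] -> centre y 0.21631949978604764 22.1333
the job is handed in; nothing more can be done
```

The dark brown mill stands upright in its stall against the back board, and I've handed the job in at 22 s of the allowed 56 s. I pushed it by its foot only, using two slightly opened, tilted fingertips, first to the stall mouth and then straight in.

- **Against the board:** the push ended on a steady frontal resistance of 6.3 N, within 0.3 mm of the home position I had calculated.
- **Position afterwards:** the checks put the mill within about 3 mm of home (0.5525, 0.2145). The foot's edge at table level gives y = 0.216, the nut seen in the scene view gives (0.554, 0.214), and the nut seen from above gives (0.550, 0.212).
- **One check disagreed:** casting the foot's centre from the top view at 34 mm height gave y = 0.206. The edge visible from there is the bottom of the drum, so I used the value at table level. The back board hides the contact itself, so contact with the board rests on the force stop and these positions.
- **Everything else:** comparing the before and after images showed changes only from the mill, its shadow and the arm. The jars, mugs, salt shaker, spoon, vinegar, sugar bowl and the blue and pink mills stayed where they were.

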